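# Index the bench magnifier one hole, over the ball bearing

## Task

Bring the bench magnifier over the ball bearing: hook a fingertip through the pull ring of its spring index pin, lift the pin out of its hole, swing the arm one hole round (it turns about its middle, so the lens goes the opposite way to the ring) and let the pin spring fully home with the lens above the bearing. Hook and push gently, never clamp the ring between the fingers, and leave the bearing and the other loose things where they stand.

Things in the scene. Friction and masses are not known exactly. Their poses are not given: they have to be found in the camera images.
- index_base: Fixed round grey index base, 232 mm across, flat top at 44 mm, on a steel sole plate 360 mm wide, top at 10 mm, that reaches 205 mm behind the pivot. Origin on the table on the arm's vertical pivot axis, z up; its -x side faces the robot (give or take 15 degrees) and has five index holes in the top, on a circle of 100 mm radius about the pivot, 25 degrees (0.436 rad) apart, the middle one exactly on -x.
- swing_arm (a joint): Angle (rad) of the double-ended arm about the pivot, positive anticlockwise from above. 0: pin in the middle hole, ring end to the base's -x, lens end to +x. Next holes: +0.436 (ring to the right, lens to the left) and -0.436; stops at 0.98. Locked within 0.015 by the pin in a hole; with the pin out it needs 1 to 2 N at the ring and stays where it is left.
- index_pin (a joint): Lift of the spring pin (m): 0 fully home in a hole, free of it above 0.010, stop at 0.018. On the flat between two holes it rests at about 0.0095. Spring and weight press it down with about 4 N at 0 and 7 N at the top; released over a hole it drops home by itself.
- pull_ring (a point): Centre of the steel pull ring on the pin, 114 mm above the table with the pin home; rises and swings with the pin, no swivel. 8 mm round bar, 52 mm clear opening; its lowest point sits on the pin's stem. Its axis lies in the arm's vertical plane: the opening faces away from the pivot and 30 degrees upward, so a fingertip aimed at the pivot, slanting down 30 to 60 degrees, passes through it.
- pin_housing (a point): Top centre of the dark pin housing on the arm, 26 mm across, top at 78 mm, under the ring and 100 mm from the pivot; the ring's centre is 15 mm nearer the pivot. The arm is a flat bar 28 mm wide, top at 58 mm.
- lens (a point): Centre of the round magnifier lens at the other end of the arm, 170 mm from the pivot and 118 mm above the table; black rim 88 mm across, clear glass.
- bearing: Ball bearing lying flat on the sole plate behind the round base, 62 mm across, 16 mm high, with a hole through it; origin at the centre of its underside, z up. It lies under the lens's place for one of the two holes next to the middle one (within about 11 mm), left or right.
- piston: Bystander: light-metal piston standing crown up, 66 mm across, 57 mm high, under the lens's place for the other neighbouring hole; origin at the centre of its underside.
- valve_spring: Bystander: standing coil spring, 30 mm across, 42 mm high, on the sole plate left of the base; origin at the centre of its underside.
- paste_tin: Bystander: small round tin, 48 mm across, 30 mm high, on the sole plate right of the base; origin at the centre of its underside.
- valve: Bystander: engine valve standing on its head, 31 mm across, 90 mm high, on the table to the right; origin at the centre of its underside.
- spark_plug: Bystander: spark plug lying on the table, 74 mm long, at the right front; origin at its underside.
Mind the look-alikes: they are no part of the job. Leave any blue look-alike of the bearing alone.

How it is judged (in metres and radians):
On the way, in this order (a step that is already met when the one before it is completed fails the run):
1. the pin is lifted clear of the middle hole (value of joint index_pin above 0.008 m and value of joint swing_arm between -0.2 and 0.2 rad), for 0.05 s.
2. the pin is home in the neighbouring hole, the lens over the bearing (value of joint index_pin below 0.002 m and (value of joint swing_arm between 0.3963 and 0.4763 rad or value of joint swing_arm between -0.4763 and -0.3963 rad) and horizontal distance between lens and bearing below 0.022 m), for 0.2 s.
At the end, for the whole second after the job is handed in: The pin is home (lift under 2 mm) in the hole next to the middle one (arm within 0.04 rad of +0.436 or -0.436), the lens centre is within 22 mm of above the bearing's centre, the arm is at rest, and the bearing, piston, spring, tin, valve and spark plug stand within 6 mm of where they were (all of step 2 and velocity of joint swing_arm between -0.03 and 0.03 rad/s and distance of each of bearing, piston, valve_spring, valve, paste_tin, spark_plug from where it was at the start of the episode below 0.006 m); the robot touches nothing.
It fails at once if the bearing is moved or lifted (over 8 mm) (distance of bearing from where it was at the start of the episode above 0.008 m).
It fails at once if a bystander is moved (over 8 mm) (distance of any of piston, valve_spring, valve, paste_tin, spark_plug from where it was at the start of the episode above 0.008 m).
It fails at once if the ring is clamped or handled roughly (finger force on pin and ring over 30 N) (contact force between the fingers and index_pin above 30 N).
It also fails if it takes over 40 s, if anything falls off the work surface, if the arm or the gripper's body presses on something with over 40 N, if the wrist force passes 120 N, or if a joint passes its speed limit or range.

## Robot

A 7-joint arm with a two-finger parallel gripper is mounted at the origin on a cart in front of the work surface, level with it; the furniture and walls round the work are solid. World frame = base frame: x ahead of the robot, y to its left, z up, the work surface at z = 0. Lengths are in m, angles in degrees, forces in N, time in s.
With the tool pointing down it reaches from about 0.425 to 0.825 m from the base axis. Payload 3.6 kg.
Tool frame: the origin (TCP) lies between the finger pads; the fingertips stand 25 mm ahead of it and the grasp point (between the pads) lies 6 mm ahead of it; z points along the fingers, y is the line along which they close (so a half turn about z gives the same grasp; the last joint's range is limited). The gripper opens to 93 mm and grips with 3 to 60 N. Pads are 15 mm wide; open, the fingers measure 128 mm over their backs; the gripper's body (75 mm by 188 mm) begins 65 mm behind the grasp point.
Start: joints at [-71.648, 35.231, -0.722, 81.555, 0.464, 63.22, -2.315], TCP at [0.221, 0.611, 0.244] pointing down, gripper open.
Joint ranges: [-178.69, 178.69], [-17.37, 117.87], [-77.05, 75.6], [15.02, 138.74], [-78.02, 258.01], [0.78, 113.62], [-162.83, 162.83]. Speed limits (degrees/s): [159.86, 159.86, 180, 180, 180, 180, 180].

## Interface

Orientations are given as [roll, pitch, yaw] about the fixed x, y, z axes, in that order (R = Rz(yaw) Ry(pitch) Rx(roll)).
In Python, from workcell import bot, grab_frame, calibration gives the robot as it stands.
- The arm moves only by the tool carry_out, never from a script. Its argument "steps" is text: rows parted by semicolons, each of 7 numbers parted by spaces: the opening, from 0 (shut) to 1 (fully open), then the shift along the world's x, y, z in m, then the turn, a rotation vector about the world's x, y, z in degrees. A call has 1 to 10 rows; each row is the pose to reach, as a shift and turn from the pose commanded when the call began; what a row does not reach only later rows make up. A row lasts 1/10 s, in which the tool goes at most 50 mm and 8.59 degrees, less where a joint would pass 70% of its speed; a pose out of reach is approached as far as the arm can. A call with a gripper value outside its range is refused whole. The fingers move at their own pace and stop on an object; "newtons" is the grip in N (left out, the last holds). Time passes only in rows, so rows that repeat a pose let the fingers close. It gives the time, the measured TCP pose, the force, the opening and the grip force at its end, in the units of the state.
- bot.read_state(): the state, without advancing time (a new reading comes with each control period).
- grab_frame(name): name is "scene" or "top" or "wrist"; returns (picture, depth): 384x512x3 uint8, blue, green, red; 384x512 float32, m along the optical axis (not along the pixel's ray), 0 where there is no reading.
- calibration(name): a dict with "intrinsics" (3x3 intrinsics, pixels), "k1" (the pictures are not rectified: a ray, as slopes to the right and down, at radius r is drawn at 1 + k1 r^2 times it, then the intrinsics apply), "world_to_cam" (4x4, takes a point from world to camera coordinates). Camera axes: x right, y down, z forward; pixel columns grow to the right and rows downward; lengths in m; the calibration is good to about 2 mm. A picture is of the moment at which its call begins: read the wrist's pose just before it. calibration takes no time and is no camera call; for the wrist camera it gives the pose at the moment of the call.
- bot.job_done(): hands the job in; it is judged then, once.
The state is a dict: "t": time; "joint_positions": joint angles; "joint_velocities": joint speeds; "joint_torque": joint torques, N m; "tcp_pos": TCP position; "eef_rot": TCP orientation; "wrist_force": force on the tool from outside, world axes, zero at the start; "wrist_torque": the same for the moment, N m; "finger_gap": opening from 0.0 (shut) to 1.0 (fully open); "grasp_force": force on a finger pad.
Only numpy, scipy, OpenCV 4.12 (cv2) and the standard library are available. Lean on these libraries where they do the work, as an engineer would, in place of code of your own. Each camera call takes 0.05 s, during which the arm holds its last target. There are 200 camera calls.

## Working session

There is one attempt and no reset: what is moved stays moved. The work goes in short steps, Python scripts to look and compute and a tool call to move; the robot and the scene stay as the last step left them, time stands still between calls to the robot, and variables do not carry over. Pictures are saved under pics/ and viewed, at most 11 in all, crops included, and the job is handed in when it is done.

Besides the shell and the picture viewer there is one more tool, called after "Emit:" as name(argument=value, ...), one argument or row to a line, values as JSON. carry_out: Moves the arm, as the interface text tells. Its arguments: {"type":"object","properties":{"steps":{"type":"string"},"newtons":{"type":"number"}},"required":["steps"]}

```bash
mkdir -p pics; cat > h.py <<'E'
import numpy as np, cv2
from workcell import bot, grab_frame, calibration
def save(n,f):
    c=calibration(n); im,d=grab_frame(n); cv2.imwrite(f'pics/{f}.png',im); np.savez(f'pics/{f}.npz',d=d,K=c['intrinsics'],k1=c['k1'],T=c['world_to_cam'],im=im); return im,d
def ray(f,u,v):
    z=np.load(f'pics/{f}.npz'); k=float(z['k1']); K=z['K']; T=z['T']
    p=np.array([(u-K[0,2])/K[0,0],(v-K[1,2])/K[1,1]]); q=p.copy()
    for _ in range(20): q=p/(1+k*(q@q))
    R=T[:3,:3]; o=-R.T@T[:3,3]; return o,R.T@np.array([q[0],q[1],1]),float(z['d'][int(round(v)),int(round(u))])
def atz(f,u,v,zz):
    o,r,d=ray(f,u,v); return o+r*(zz-o[2])/r[2]
def atd(f,u,v):
    o,r,d=ray(f,u,v); return o+r*d
E
python3 - <<'E'
from h import *
a,_=save('scene','s0'); b,_=save('top','t0')
print(bot.read_state())
for n in('scene','top'):
    T=calibration(n)['world_to_cam'];print(-T[:3,:3].T@T[:3,3],calibration(n)['intrinsics'][0,0])
E
```

```text
{'t': 0.1, 'joint_positions': array([-71.64780177,  35.28150111,  -0.72298704,  81.63174134,
         0.46612022,  63.22052699,  -2.31678483]), 'joint_velocities': array([ 0.00463015, -0.02786804,  0.01811431, -0.18896608, -0.03927187,
        0.17478696, -0.04671724]), 'joint_torque': array([ 9.07745925e-04, -4.60046089e+01,  2.09843768e-01, -1.66246158e+01,
       -6.11882983e-02,  1.69732980e-02,  1.13310159e-04]), 'tcp_pos': array([0.22070443, 0.61068147, 0.24262429]), 'eef_rot': array([-1.79869182e+02,  3.35124324e-03,  1.60132193e+02]), 'wrist_force': array([ 0.20550542,  0.61301508, -0.22697721]), 'wrist_torque': array([ 0.01976175, -0.010876  ,  0.01457503]), 'grasp_force': 0.0, 'finger_gap': 0.9985440833574238}
[-0.05310743 -0.30345445  1.0087175 ] 484.93083468818406
[0.35984401 0.03974287 1.53573671] 469.5957147870402
```

View pics/s0.png

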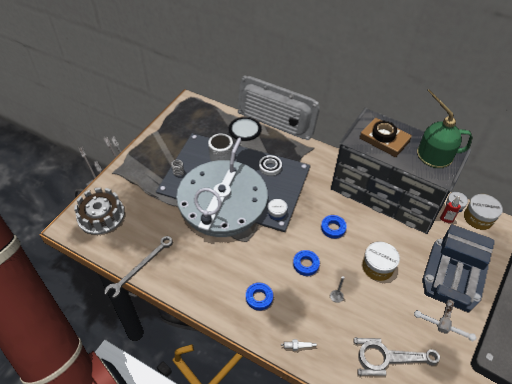

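View pics/t0.png

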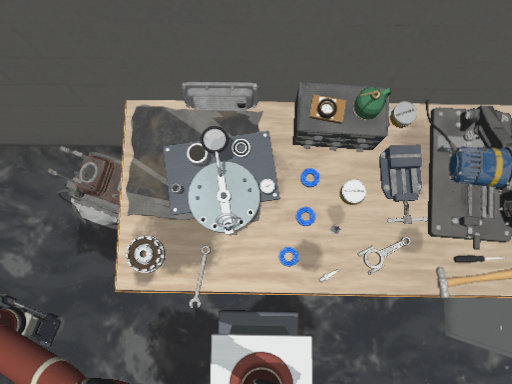

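```bash
python3 - <<'E'
from h import *
a=cv2.imread('pics/t0.png')[115:250,155:290]; b=cv2.imread('pics/s0.png')[105:245,150:325]
a=cv2.resize(a,(400,400),interpolation=3);b=cv2.resize(b,(400,320),interpolation=3)
b=cv2.copyMakeBorder(b,0,80,0,0,0); cv2.imwrite('pics/c0.png',np.hstack([a,b]))
for n,u,v in[('pivot',224,196),('L',198,153),('R',241,147),('lens',214,138),('ring',228,221)]: print(n,atd('t0',u,v))
E
```

```text
pivot [0.58205681 0.12431577 0.06585448]
L [0.72051953 0.21135683 0.06601394]
R [0.75667697 0.07471236 0.01120351]
lens [0.75743228 0.15724156 0.11458411]
ring [0.50363791 0.11021589 0.05761825]
```

View pics/c0.png

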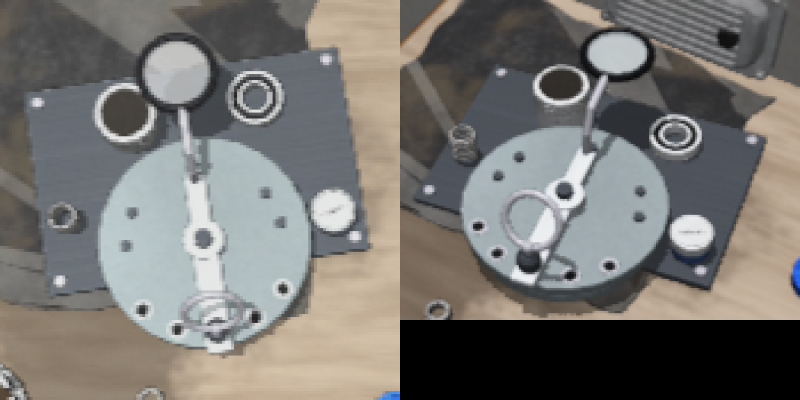

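```bash
python3 - <<'E'
from h import *
P=atz('t0',223.5,195.3,.066);L=atz('t0',214.4,139.6,.118);B=atz('t0',155+255*.3375,115+97*.3375,.016);R=atz('t0',226.5,220.8,.114)
bc=atz('t0',155+204*.3375,115+243*.3375,.044)
print(P,L,B,R,'disc',bc)
for a,b in[(L,P),(P,R),(L,R)]: d=a-b; print(np.hypot(*d[:2]),np.degrees(np.arctan2(d[1],d[0])))
# cross-check in scene camera
s=.4375
print('scene ring',atz('s0',150+(532-400)*s,105+219*s,.114),'lens',atz('s0',150+(617-400)*s,105+54*s,.118),'piv',atz('s0',150+(565-400)*s,105+190*s,.066))
E
```

```text
[0.58425201 0.12594638 0.066     ] [0.75135261 0.15556846 0.118     ] [0.75290736 0.07434697 0.016     ] [0.49868763 0.11210125 0.114     ] disc [0.58206281 0.1259756  0.044     ]
0.16970586319379466 10.052445024007902
0.08667727160393786 9.191338296617605
0.25637665519107156 9.761326891685384
scene ring [0.5064674  0.11436487 0.114     ] lens [0.75577475 0.15662079 0.118     ] piv [0.5885413  0.12693699 0.066     ]
```

```bash
cat >> h.py <<'E'
from scipy.spatial.transform import Rotation as Ro
def tgt(yaw,slant=50):
    y=np.radians(yaw);s=np.radians(slant);u=np.array([np.cos(y),np.sin(y),0])
    z=np.cos(s)*u-np.array([0,0,np.sin(s)]); yy=np.array([-np.sin(y),np.cos(y),0])
    return Ro.from_matrix(np.c_[np.cross(yy,z),yy,z]),z,u
def delta(p,R):
    st=bot.read_state(); R0=Ro.from_euler('xyz',st['eef_rot'],degrees=True)
    print('t',st['t'],'tcp',st['tcp_pos'].round(4),'shift',(p-st['tcp_pos']).round(4),'rv',(R*R0.inv()).as_rotvec(degrees=True).round(2),'F',st['wrist_force'].round(2))
E
python3 - <<'E'
from h import *
R,z,u=tgt(9.8); C=np.array([.500,.1115,.114])
print(z); delta(C-.16*z,R); delta(C-.08*z,R)
E
```

```text
[ 0.63340799  0.10940856 -0.76604444]
t 0.1 tcp [0.2207 0.6107 0.2426] shift [ 0.178  -0.5167 -0.0061] rv [ -3.42 -40.29  28.49] F [ 0.21  0.61 -0.23]
t 0.1 tcp [0.2207 0.6107 0.2426] shift [ 0.2286 -0.5079 -0.0673] rv [ -3.42 -40.29  28.49] F [ 0.21  0.61 -0.23]
```

Emit:
carry_out(
  steps="0 0.02 -0.04 0.01 0 0 3; 0 0.04 -0.085 0.02 0 0 6; 0 0.06 -0.13 0.03 0 -3 10; 0 0.08 -0.175 0.03 0 -6 14; 0 0.1 -0.22 0.03 -1 -10 18; 0 0.12 -0.265 0.03 -1 -15 21; 0 0.135 -0.31 0.03 -2 -20 24; 0 0.15 -0.355 0.03 -2 -25 26; 0 0.16 -0.4 0.03 -3 -30 27; 0 0.165 -0.44 0.03 -3.4 -35 28",
  newtons=5,
)

```text
t: 1.1
tcp_pos: [0.3858, 0.1821, 0.2739]
eef_rot: [-179.6, 33.1, -171.8]
wrist_force: [0.7, -0.1, -0.1]
finger_gap: 0.19
grasp_force: 0.0
```

```bash
python3 - <<'E'
from h import *
R,z,u=tgt(9.8); C=np.array([.500,.1115,.114])
delta(C-.16*z,R);print(bot.read_state()['joint_positions'])
E
```

```text
t 1.1 tcp [0.3858 0.1821 0.2739] shift [ 0.0129 -0.0881 -0.0373] rv [ 1.36 -6.72  1.8 ] F [ 0.68 -0.12 -0.13]
[-53.30577553   3.77746913  14.44819982 136.37408392  55.96637449
  19.05694857   8.60850121]
```

Emit:
carry_out(
  steps="0 0.012 -0.02 -0.005 0 -1 0; 0 0.022 -0.045 -0.01 0 -3 1; 0 0.03 -0.07 -0.02 1 -5 1.5; 0 0.035 -0.085 -0.04 1.4 -6.7 1.8; 0 0.035 -0.085 -0.055 1.4 -6.7 1.8; 0 0.035 -0.085 -0.055 1.4 -6.7 1.8",
)

```text
t: 1.7
tcp_pos: [0.4189, 0.124, 0.2166]
eef_rot: [-172.5, 30.4, -165.6]
wrist_force: [1.0, 0.6, -0.6]
finger_gap: 0.007
grasp_force: 0.0
```

```bash
python3 - <<'E'
from h import *
R,z,u=tgt(9.8); C=np.array([.500,.1115,.114])
delta(C-.08*z,R);print(bot.read_state()['joint_positions'])
save('wrist','w1');save('top','t1');save('scene','s1')
a=cv2.imread('pics/w1.png');b=cv2.imread('pics/s1.png')[100:260,130:343];c=cv2.imread('pics/t1.png')[115:250,145:325]
f=lambda x:cv2.resize(x,(400,300),interpolation=3)
cv2.imwrite('pics/c1.png',np.vstack([np.hstack([f(a),f(b)]),np.hstack([f(c),f(c)*0])]))
E
```

```text
t 1.7 tcp [0.4189 0.124  0.2166] shift [ 0.0304 -0.0212 -0.0413] rv [ 7.99 -8.09 -0.26] F [ 0.97  0.62 -0.56]
[  4.72307779  15.31656083 -41.84437235 138.39872943  85.83983632
  26.97359386  -9.92993593]
```

View pics/c1.png

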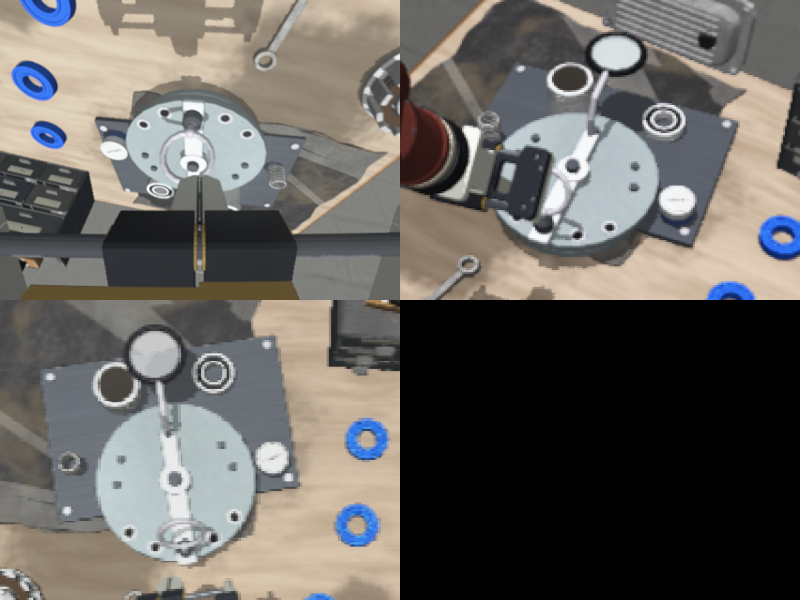

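```bash
python3 - <<'E'
from h import *
C=np.array([.500,.1115,.114])
for s in(55,58):
    R,z,u=tgt(9.8,s); delta(C-.085*z,R)
E
```

```text
t 1.85 tcp [0.4191 0.1216 0.2159] shift [ 0.0329 -0.0184 -0.0323] rv [ 7.08 -3.36 -0.19] F [0.25 0.35 0.08]
t 1.85 tcp [0.4191 0.1216 0.2159] shift [ 0.0366 -0.0178 -0.0298] rv [ 6.56 -0.41 -0.35] F [0.25 0.35 0.08]
```

Emit:
carry_out(
  steps="0 0.012 -0.006 -0.01 2 0 0; 0 0.024 -0.012 -0.02 4 0 0; 0 0.035 -0.018 -0.03 6.5 0 0; 0 0.035 -0.018 -0.03 6.5 0 0; 0 0.035 -0.018 -0.03 6.5 0 0",
)

```text
t: 2.35
tcp_pos: [0.4532, 0.1069, 0.1868]
eef_rot: [-179.8, 31.7, -169.3]
wrist_force: [-0.6, 1.4, -0.4]
finger_gap: 0.006
grasp_force: 0.0
```

```bash
python3 - <<'E'
from h import *
C=np.array([.500,.1115,.114])
for s in(55,58):
    R,z,u=tgt(9.8,s); delta(C-.085*z,R)
print(bot.read_state()['joint_positions'])
E
```

```text
t 2.35 tcp [0.4532 0.1069 0.1868] shift [-0.0013 -0.0037 -0.0032] rv [ 0.76 -3.18 -0.78] F [-0.59  1.39 -0.44]
t 2.35 tcp [0.4532 0.1069 0.1868] shift [ 0.0024 -0.0031 -0.0007] rv [ 0.23 -0.23 -0.79] F [-0.59  1.39 -0.44]
[ 16.85607843  23.201196   -47.60592433 138.68344555 107.38250595
  25.00100207 -24.9195534 ]
```

```bash
python3 - <<'E'
from h import *
save('wrist','w2');a=cv2.imread('pics/w2.png')
x=a[60:260,150:350];cv2.imwrite('pics/c2.png',cv2.resize(x,(600,600),interpolation=3))
E
```

```text
(no output)
```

View pics/c2.png

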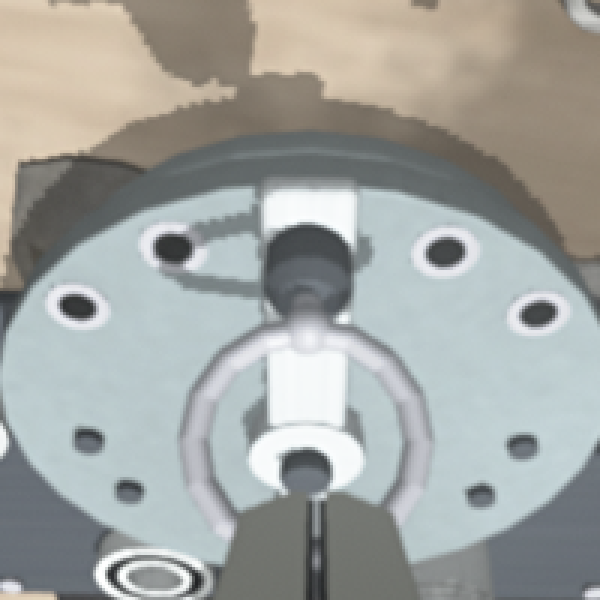

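```bash
python3 - <<'E'
from h import *
print('ring',atz('w2',252.3,206.7,.114),'pivot',atz('w2',150+306/3,60+465/3,.07), atd('w2',150+306/3,60+470/3))
for u,v in[(186,440),(428,440),(307,330)]: print(atd('w2',150+u/3,60+v/3))
for n,u,v in[('hL',445,252),('hR',174,249),('hRR',78,307),('hLL',539,314)]: print(n,atz('w2',150+u/3,60+v/3,.044))
C=np.array([.500,.1115,.114])
R,z,u=tgt(9.8,57); delta(C-.045*z,R);delta(C-.01*z,R)
E
```

```text
ring [0.50530515 0.11449123 0.114     ] pivot [0.57807662 0.12687581 0.07      ] [0.57981375 0.12719746 0.07094639]
[0.50708445 0.08264256 0.11717129]
[0.49717365 0.14559136 0.11555262]
[0.48483835 0.11062716 0.09322947]
hL [0.49288668 0.15551561 0.044     ]
hR [0.50753835 0.0720167  0.044     ]
hRR [0.53922128 0.04224175 0.044     ]
hLL [0.51350233 0.19450205 0.044     ]
t 2.4 tcp [0.4532 0.1075 0.1873] shift [ 0.0226 -0.0001 -0.0355] rv [ 0.39 -1.15 -0.85] F [-0.24  0.12 -0.39]
t 2.4 tcp [0.4532 0.1075 0.1873] shift [ 0.0414  0.0031 -0.0649] rv [ 0.39 -1.15 -0.85] F [-0.24  0.12 -0.39]
```

Emit:
carry_out(
  steps="0 0.013 0 -0.018 0 -0.5 -0.4; 0 0.026 0.002 -0.0355 0.4 -1 -0.8; 0 0.032 0.003 -0.045 0.4 -1 -0.8; 0 0.039 0.004 -0.055 0.4 -1 -0.8; 0 0.046 0.005 -0.066 0.4 -1 -0.8; 0 0.046 0.005 -0.066 0.4 -1 -0.8",
)

```text
t: 3.0
tcp_pos: [0.4998, 0.1125, 0.1205]
eef_rot: [179.9, 32.8, -170.2]
wrist_force: [0.0, -0.8, 0.2]
finger_gap: 0.006
grasp_force: 0.0
```

```bash
python3 - <<'E'
from h import *
C=np.array([.5035,.1135,.114])
R,z,u=tgt(9.8,57); delta(C-.008*z,R)
print(bot.read_state()['joint_positions'])
save('wrist','w3');save('scene','s3');a=cv2.imread('pics/w3.png')
x=cv2.resize(a[60:260,150:350],(400,400),interpolation=3);y=cv2.resize(cv2.imread('pics/s3.png')[110:240,150:280],(400,400),interpolation=3)
cv2.imwrite('pics/c3.png',np.hstack([x,y]))
E
```

```text
t 3.0 tcp [0.4998 0.1125 0.1205] shift [-0.0006  0.0002  0.0002] rv [-0.02 -0.2  -0.03] F [ 0.02 -0.75  0.18]
[ 15.44942011  38.11485125 -49.00302785 137.02793694 120.90282647
  38.15064534 -34.83909229]
```

View pics/c3.png

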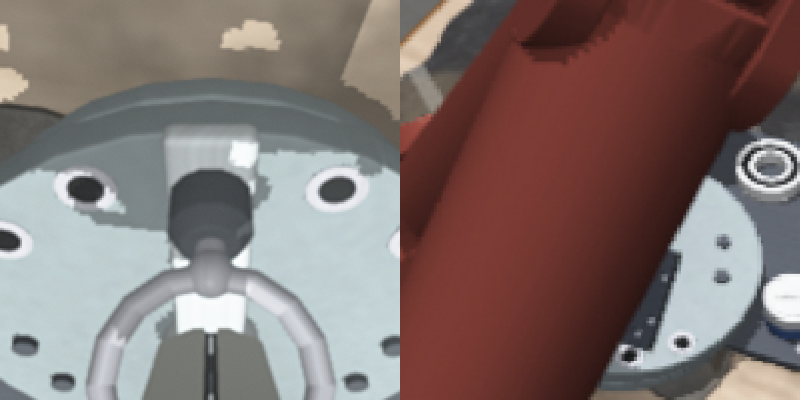

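Emit:
carry_out(
  steps="0 0 0 0.005 0 0 0; 0 0 0 0.01 0 0 0; 0 0 0 0.015 0 0 0; 0 0 0 0.018 0 0 0; 0 0 0 0.018 0 0 0",
)

```text
t: 3.6
tcp_pos: [0.499, 0.111, 0.1392]
eef_rot: [179.8, 32.8, -170.4]
wrist_force: [-2.3, 0.4, 0.7]
finger_gap: 0.005
grasp_force: 1.1
```

```bash
python3 - <<'E'
from h import *
save('wrist','w4');a=cv2.imread('pics/w4.png')
st=bot.read_state();print(st['tcp_pos'],st['wrist_force'],st['wrist_torque'])
x=cv2.resize(a[60:310,130:380],(500,500),interpolation=3)
cv2.imwrite('pics/c4.png',x)
E
```

```text
[0.4991494  0.11091707 0.13906302] [-3.0719138   0.31310859 -0.16999067] [-0.00429366  0.91516535  0.0728691 ]
```

View pics/c4.png

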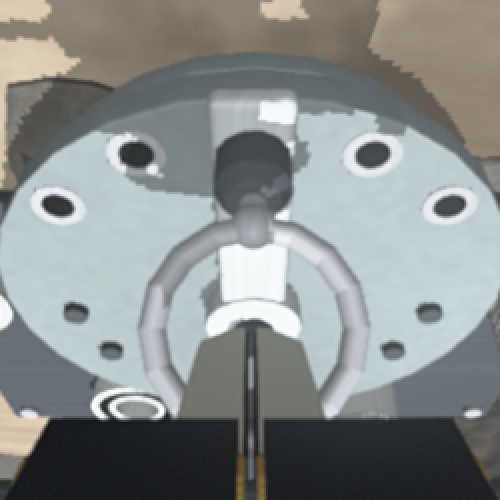

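Emit:
carry_out(
  steps="0 0 0 0.003 0 0 0; 0 0 0 0.006 0 0 0; 0 0 0 0.009 0 0 0; 0 0 0 0.011 0 0 0; 0 0 0 0.011 0 0 0",
)

```text
t: 4.15
tcp_pos: [0.499, 0.1106, 0.1495]
eef_rot: [179.8, 32.8, -170.4]
wrist_force: [-2.7, -0.6, -4.7]
finger_gap: 0.007
grasp_force: 2.7
```

```bash
python3 - <<'E'
from h import *
save('wrist','w5');a=cv2.imread('pics/w5.png')
st=bot.read_state();print(st['tcp_pos'],st['eef_rot'],st['wrist_force'],st['joint_positions'][3])
x=cv2.resize(a[60:310,130:380],(500,500),interpolation=3)
cv2.imwrite('pics/c5.png',x)
E
```

```text
[0.49901441 0.11061317 0.14938324] [ 179.82771618   32.74842733 -170.42841167] [-3.14913913 -0.19017582 -5.94776076] 135.68223929057325
```

View pics/c5.png

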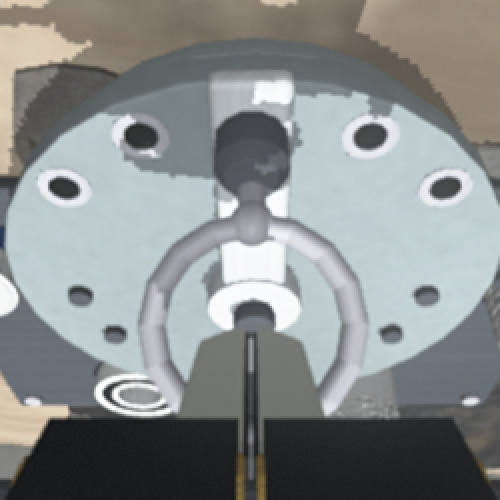

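Emit:
carry_out(
  steps="0 0 0 0.002 0 0 0; 0 0 0 0.004 0 0 0; 0 0 0 0.004 0 0 0",
)

```text
t: 4.5
tcp_pos: [0.4991, 0.1107, 0.1536]
eef_rot: [179.8, 32.8, -170.4]
wrist_force: [-4.8, 0.7, -6.9]
finger_gap: 0.007
grasp_force: 3.3
```

```bash
python3 - <<'E'
from h import *
save('wrist','w6')
# stem/ring junction ball vs housing: ring ball height via depth
for f,u,v in[('w3',150+211/2,60+268/2),('w4',130+254/2,60+225/2),('w5',130+252/2,60+225/2),('w6',256,172)]: print(f,atd(f,u,v))
st=bot.read_state();print(st['tcp_pos'],st['eef_rot'],st['wrist_force'],st['joint_positions'])
pv=np.array([.587,.128,0])
t=st['tcp_pos']
for a in(-8,-16,-24,-25,-26,-28):
    r=Ro.from_euler('z',a,degrees=True); print(a,(r.apply(t-pv)+pv-t).round(4))
E
```

```text
w3 [0.48408696 0.11039815 0.09031676]
w4 [0.4845204  0.11009393 0.09208748]
w5 [0.48519693 0.10927111 0.10177523]
w6 [0.48511542 0.10922836 0.10572011]
[0.49915743 0.11062642 0.15350846] [ 179.83636426   32.77203679 -170.42771421] [-5.21045662 -0.2857253  -6.3170215 ] [ 16.19027234  32.11397279 -47.89629945 135.44455007 114.50445267
  31.66978304 -29.30323163]
-8 [-0.0016  0.0124 -0.    ]
-16 [-0.0014  0.0249  0.    ]
-24 [0.0005 0.0372 0.    ]
-25 [0.0009 0.0388 0.    ]
-26 [0.0013 0.0403 0.    ]
-28 [0.0021 0.0433 0.    ]
```

Emit:
carry_out(
  steps="0 -0.0005 0.004 0 0 0 -2.5; 0 -0.001 0.008 0 0 0 -5; 0 -0.0015 0.0115 0 0 0 -7.5; 0 -0.002 0.0155 0 0 0 -10; 0 -0.0018 0.0195 0 0 0 -12.5; 0 -0.0015 0.0235 0 0 0 -15; 0 -0.0012 0.027 0 0 0 -17.5; 0 -0.0006 0.031 0 0 0 -20; 0 0.0002 0.035 0 0 0 -22.5; 0 0.0005 0.0372 0 0 0 -24",
)

```text
t: 5.55
tcp_pos: [0.4997, 0.1482, 0.1533]
eef_rot: [179.9, 32.7, 165.4]
wrist_force: [-4.9, -0.4, -6.0]
finger_gap: 0.007
grasp_force: 3.6
```

```bash
python3 - <<'E'
from h import *
save('wrist','w7');save('top','t7');a=cv2.imread('pics/w7.png');b=cv2.imread('pics/t7.png')
st=bot.read_state();print(st['tcp_pos'],st['eef_rot'],st['wrist_force'],st['joint_positions'])
x=cv2.resize(a[60:310,130:380],(400,400),interpolation=3);y=cv2.resize(b[115:250,155:290],(400,400),interpolation=3)
cv2.imwrite('pics/c7.png',np.hstack([x,y]))
E
```

```text
[0.49985059 0.14911689 0.15347887] [179.78738565  32.74621879 165.55014146] [-4.26514268  1.04376159 -7.03686004] [ -0.20567178  33.8095073  -45.62609647 129.61409508  92.21241632
  47.70016848 -41.52654353]
```

View pics/c7.png

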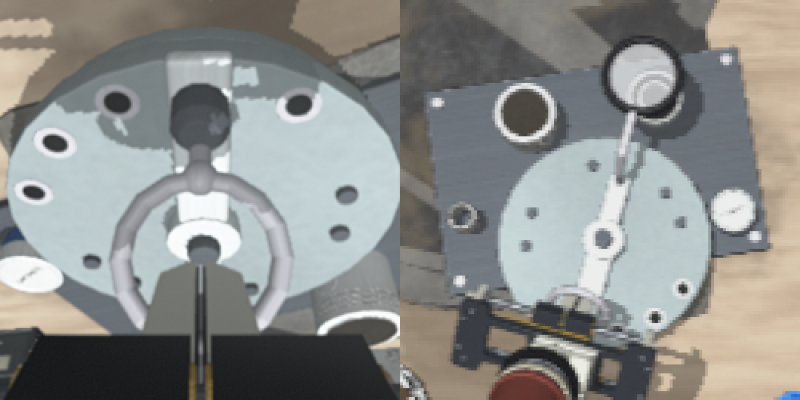

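```bash
python3 - <<'E'
from h import *
im=cv2.cvtColor(cv2.imread('pics/t7.png'),6);
L=atz('t7',236.7,140.3,.118);P=atz('t7',223.5,195.3,.066);P2=atz('t7',155+203*.3375,115+239*.3375,.066)
for p in(P,P2,[.585,.127,0]): d=L-p; print(L,np.hypot(*d[:2]),np.degrees(np.arctan2(d[1],d[0])))
for u,v in[(202,180)]: print(atd('w7',130+u*.625,60+v*.625))
E
```

```text
[0.75012783 0.08605027 0.118     ] 0.1706062394472688 -13.523788306144512
[0.75012783 0.08605027 0.118     ] 0.17171925546975536 -13.411163748938494
[0.75012783 0.08605027 0.118     ] 0.17012960166070873 -13.92769707783029
[0.48662242 0.15278541 0.10549253]
```

Emit:
carry_out(
  steps="0 0.0004 0.001 0 0 0 -0.5; 0 0.0006 0.002 0 0 0 -1.2; 0 0.0006 0.002 -0.003 0 0 -1.2; 0 0.0006 0.002 -0.006 0 0 -1.2; 0 0.0006 0.002 -0.008 0 0 -1.2; 0 0.0006 0.002 -0.008 0 0 -1.2",
)

```text
t: 6.25
tcp_pos: [0.5003, 0.1507, 0.1455]
eef_rot: [179.8, 32.7, 164.4]
wrist_force: [-4.9, 0.5, -4.5]
finger_gap: 0.005
grasp_force: 4.0
```

```bash
python3 - <<'E'
from h import *
save('wrist','w8')
st=bot.read_state();print(st['tcp_pos'],st['eef_rot'],st['wrist_force'])
for v in(165,168,171,174,178): print(atd('w8',256,v))
E
```

```text
[0.50033445 0.15073673 0.14555625] [179.79260504  32.74756001 164.39083796] [-4.95030293  0.90563758 -4.46659572]
[0.48513509 0.15612018 0.09375798]
[0.48526363 0.15607326 0.09602964]
[0.48681157 0.15564421 0.09692492]
[0.48807517 0.15529168 0.09810078]
[0.49034554 0.15466375 0.09915029]
```

Emit:
carry_out(
  steps="0 0 0 -0.003 0 0 0; 0 0 0 -0.006 0 0 0; 0 0 0 -0.009 0 0 0; 0 0 0 -0.012 0 0 0; 0 0 0 -0.015 0 0 0; 0 0 0 -0.018 0 0 0; 0 0 0 -0.021 0 0 0; 0 0 0 -0.024 0 0 0; 0 0 0 -0.024 0 0 0",
)

```text
t: 7.2
tcp_pos: [0.5012, 0.15, 0.1215]
eef_rot: [179.9, 32.9, 164.4]
wrist_force: [-0.8, 0.1, -0.2]
finger_gap: 0.004
grasp_force: 0.0
```

```bash
python3 - <<'E'
from h import *
save('wrist','w9');a=cv2.imread('pics/w9.png');save('top','t9');b=cv2.imread('pics/t9.png')
st=bot.read_state();print(st['tcp_pos'],st['eef_rot'],st['wrist_force'])
x=cv2.resize(a[60:310,130:380],(400,400),interpolation=3);y=cv2.resize(b[115:250,155:290],(400,400),interpolation=3)
cv2.imwrite('pics/c9.png',np.hstack([x,y]))
for v in range(180,204,3): print(v,atd('w9',256,v).round(4))
z=Ro.from_euler('xyz',st['eef_rot'],degrees=True).apply([0,0,1]);print(z)
E
```

```text
[0.50115328 0.15007825 0.12184563] [179.84253238  32.86997981 164.37717676] [ 0.14354239  0.087471   -0.14834633]
180 [0.4871 0.155  0.0805]
183 [0.4868 0.155  0.083 ]
186 [0.4848 0.1556 0.0869]
189 [0.4855 0.1554 0.0884]
192 [0.4864 0.1551 0.0897]
195 [0.4856 0.1553 0.0924]
198 [0.4867 0.155  0.0936]
201 [0.4888 0.1544 0.094 ]
[ 0.52342149 -0.14351293 -0.83990117]
```

View pics/c9.png

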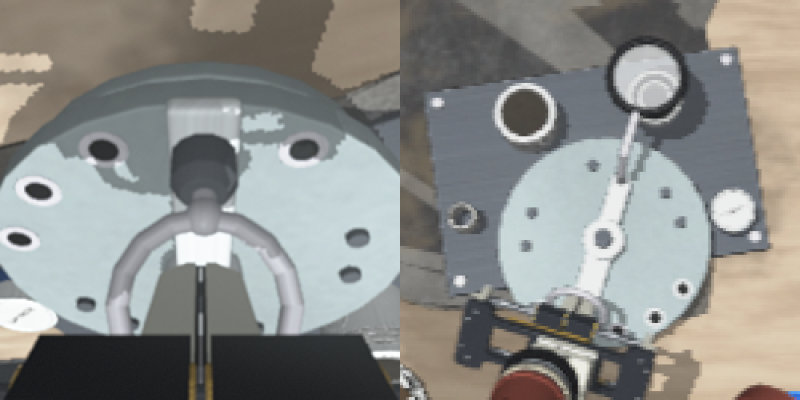

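Emit:
carry_out(
  steps="0 -0.0052 0.0014 0.0084 0 0 0; 0 -0.0105 0.0029 0.0168 0 0 0; 0 -0.0157 0.0043 0.0252 0 0 0; 0 -0.021 0.0057 0.0336 0 0 0; 0 -0.0262 0.0072 0.042 0 0 0; 0 -0.0314 0.0086 0.0504 0 0 0; 0 -0.0366 0.01 0.0588 0 0 0; 0 -0.039 0.0105 0.075 0 0 0; 0 -0.039 0.0105 0.1 0 0 0; 0 -0.039 0.0105 0.1 0 0 0",
)

```text
t: 8.3
tcp_pos: [0.4626, 0.1621, 0.2255]
eef_rot: [179.5, 33.2, 164.3]
wrist_force: [0.1, -0.6, -0.7]
finger_gap: 0.003
grasp_force: 0.0
```

```bash
python3 - <<'E'
from h import *
save('wrist','w10');a=cv2.imread('pics/w10.png');save('top','t10');b=cv2.imread('pics/t10.png')
st=bot.read_state();print(st['tcp_pos'],st['eef_rot'],st['wrist_force'],st['joint_velocities'].round(2))
x=cv2.resize(a[60:310,130:380],(400,400),interpolation=3);y=cv2.resize(b[115:250,155:290],(400,400),interpolation=3)
cv2.imwrite('pics/c10.png',np.hstack([x,y]))
L=atz('t10',155+247*.3375,115+77*.3375,.118);print(L)
E
```

```text
[0.46180705 0.16062488 0.22278153] [179.78428966  32.96913377 164.34405719] [ 1.17438423  0.17727664 -1.00532193] [-0.31  1.8   0.72  1.01  0.21 -0.03 -0.15]
[0.74799916 0.08083165 0.118     ]
```

View pics/c10.png

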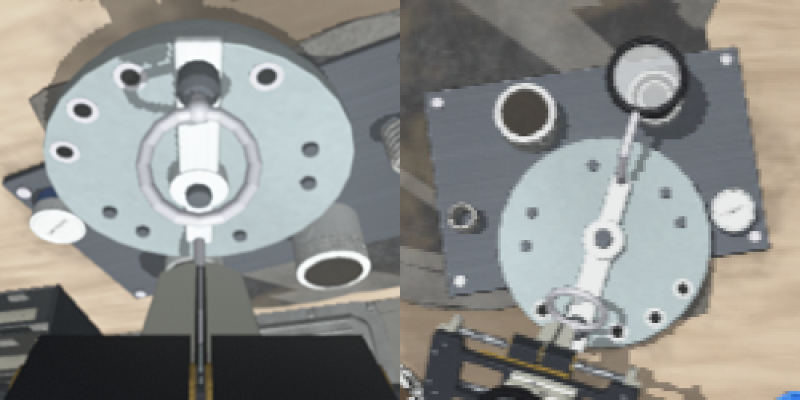

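```bash
python3 -c "
from workcell import bot
print(bot.job_done())"
```

```text
the job is handed in; nothing more can be done
None
```

The job is handed in at about 8.4 s; no verdict came back. By my measurements the pin is fully home in the hole at -0.436 rad, the lens is about 9 mm from above the bearing, nothing else appears moved in the last views, and the gripper is clear of everything.

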